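Set the hub bearing: seat the adjusting nut, back off a quarter turn, hold

TASK

Set the wheel bearing of the small hub that stands nose-up on its bench plate: run the knurled adjusting nut on top down the axle thread (clockwise seen from above) until it bottoms out, then back it off a quarter turn. Finish while still gripping the nut there with the fingers, motionless, so that it cannot creep while the mechanic fits the lock; do not let go at the end. Leave the dust cap, bearing, tin and wrench lying round the hub where they are.

Things in the scene. Friction and masses are not known exactly. Their poses are not given: they have to be found in the camera images.
- nut_center (a point): Centre (half-way up, on the axis) of the round knurled bare-steel adjusting nut, 46 mm in diameter, 24 mm tall, axis vertical, already started on the axle's thread. Nothing stands beside it at its height; the axle end (22 mm in diameter) sticks out of its top, up to 122 mm above the bench. Bottomed out, the centre is 96 mm above the bench. x axis: towards the nut's index lug.
- nut_lug (a point): Top of the index lug, the only raised block (9 x 5 mm, 4 mm high) on top of the nut, 16.5 mm from the nut's axis and 15.5 mm above the nut's centre; it shows how far the nut is turned.
- hub_axis (a point): Point on the vertical axle axis, on the washer (42 mm in diameter) where the nut's underside bottoms out, 84 mm above the bench. x axis: the direction in which the nut's lug points when the nut is bottomed out; the dark keyway in the axle's end face runs from the axis to that same side.
- nut (a joint): Turn of the nut in rad: 0 = bottomed out on the washer (hard stop), growing as it is unscrewed, anticlockwise from above (right-hand thread). It rises 3 mm per full turn (6.283). Starts between 2.2 and 4.6; can go up to 5.8, never comes off. It turns against about 0.12 N m and stays where it is left.
- dust_cap_mid (a point): Middle of the loose aluminium dust cap (60 mm in diameter over its rim, 31 mm tall) standing on the bench; a bystander.
- bearing_mid (a point): Middle of the loose steel bearing ring (62 mm outside, 32 mm inside diameter, 18 mm tall) lying on the bench; a bystander.
- grease_tin_mid (a point): Middle of the loose closed tin (64 mm in diameter, 65 mm tall) standing on the bench; a bystander.
- wrench_mid (a point): Middle of the loose wrench (170 mm long) lying flat on the bench; a bystander.
- hub: The hub, origin on the axle axis at bench height, same axes as hub_axis; fixed to the bench. 170 x 150 mm plate (x, y) 14 mm thick; on it a flange 124 mm in diameter with five studs, tops 59 mm above the bench; above that a dark barrel, 72 to 54 mm in diameter, from 40 to 80 mm; then washer and nut.
Not all that is in view belongs to the job. There is more than one size of the hub; the job needs the middle-sized.

How it is judged:
By the outcome, as a careful person would: the job done as asked, in the order asked, and still so for the second after the job is handed in, while the arm keeps its last pose, push and grip.
It also fails if it takes over 56 s, if anything falls off the work surface, if the arm or the gripper's body presses on something with over 40 N, if the wrist force passes 120 N, or if a joint passes its speed limit or range.

ROBOT

A 7-joint arm with a two-finger parallel gripper is mounted at the origin on the work surface. World frame = base frame: x ahead of the robot, y to its left, z up, the work surface at z = 0. Lengths are in mm, angles in rad, forces in N, time in s.
With the tool pointing down it reaches from about 400 to 875 mm from the base axis. Payload 4.4 kg.
Tool frame: the origin (TCP) lies midway between the tips of the shut fingers; the grasp point (between the pads) lies 19 mm behind it; z points along the fingers, y is the line along which they close (so a half turn about z gives the same grasp; the last joint's range is limited). The gripper opens to 85 mm and grips with 20 to 120 N. Pads are 22 mm wide; open, the fingers measure 114 mm over their backs; the gripper's body (76 mm by 85 mm) begins 54 mm behind the grasp point. The pads swing forward as they close: fully open they stand 13 mm farther back than shut.
Start: joints at [1.074, 0.628, 0.038, 1.517, -0.027, 0.996, -0.02], TCP at [271.467, -590.613, 231.313] pointing down, gripper open.
Joint ranges: [-3.06, 3.06], [-0.37, 2.12], [-1.25, 1.32], [0.18, 2.47], [-1.1, 4.24], [0.23, 1.98], [-2.94, 2.94]. Speed limits (rad/s): [2.57, 2.57, 3.14, 3.14, 3.14, 3.14, 3.14].

INTERFACE

Orientations are given as [roll, pitch, yaw] about the fixed x, y, z axes, in that order (R = Rz(yaw) Ry(pitch) Rx(roll)).
In Python, from cell import read_state, get_image, finish_job gives the robot as it stands.
- The arm moves only by the tool send_rows, never from a script. Its argument "series" is a list of rows, each an object of numbers: "ax", "ay", "az": the turn, a rotation vector about the tool's x, y, z in rad; "dx", "dy", "dz": the shift along the tool's x, y, z in cm; "hand": the closure, from 0 (fully open) to 1 (shut). In form: [{"ax": .., "ay": .., "az": .., "dx": .., "dy": .., "dz": .., "hand": ..}, ...]. A call has 1 to 10 rows; each row is the pose to reach, as a shift and turn from the pose commanded when the call began, along the tool's axes at that moment; what a row does not reach only later rows make up. A row lasts 1/10 s, in which the tool goes at most 50 mm and 8.59 degrees, less where a joint would pass 70% of its speed; a pose out of reach is approached as far as the arm can. A call with a gripper value outside its range is refused whole. The fingers move at their own pace and stop on an object; the grip force is fixed at half the most. Time passes only in rows, so rows that repeat a pose let the fingers close. It gives the time, the measured TCP pose, the force, the opening and the grip force at its end, in the units of the state.
- read_state(): the state, without advancing time (a new reading comes with each control period).
- get_image(name): name is "scene" or "top"; returns a dict with "pixels" (480x640x3 uint8, red, green, blue), "mtx" (3x3 intrinsics, pixels), "R" (3x3) and "t" (3): a world point X has camera coordinates R X + t. Camera axes: x right, y down, z forward; pixel columns grow to the right and rows downward; lengths in mm; the calibration is good to about 2 mm. A picture is of the moment at which its call begins. There is no depth.
- finish_job(): hands the job in; it is judged then, once.
The state is a dict: "clock": time; "qpos": joint angles; "qd": joint speeds; "tau": joint torques, N m; "eef_pos": TCP position; "tool_rot": TCP orientation; "force": force on the tool from outside, world axes, zero at the start; "torque": the same for the moment, N m; "width": finger opening in mm; "gripper_force": force on a finger pad.
Only numpy, scipy, OpenCV 4.12 (cv2) and the standard library are available. Lean on these libraries where they do the work, as an engineer would, in place of code of your own. Each camera call takes 0.05 s, during which the arm holds its last target. There are 200 camera calls.

## Working session

There is one attempt and no reset: what is moved stays moved. The work goes in short steps, Python scripts to look and compute and a tool call to move; the robot and the scene stay as the last step left them, time stands still between calls to the robot, and variables do not carry over. Pictures are saved under pics/ and viewed, at most 10 in all, crops included, and the job is handed in when it is done.

Besides the shell and the picture viewer there is one more tool, called as name(argument=value, ...) on one line, values as JSON. send_rows: Moves the arm, as the interface text tells. Its arguments: {"type":"object","properties":{"series":{"type":"array","items":{"type":"object","properties":{"ax":{"type":"number"},"ay":{"type":"number"},"az":{"type":"number"},"dx":{"type":"number"},"dy":{"type":"number"},"dz":{"type":"number"},"hand":{"type":"number"}}}}},"required":["series"]}

```bash
mkdir -p pics; python3 - <<'E'
from cell import *
import cv2
print(read_state())
for n in("scene","top"):
    im=get_image(n); cv2.imwrite(f"pics/{n}0.png",im["pixels"][:,:,::-1]); print(n,im["mtx"].round(1).tolist(),im["R"].round(4).tolist(),im["t"])
E
```

```text
{'clock': 0.0, 'qpos': array([ 1.0742019 ,  0.62937202,  0.03843362,  1.51839729, -0.02697294,
        0.9962731 , -0.01996979]), 'qd': array([ 0.00047932, -0.00213764, -0.00150824, -0.00019697,  0.00030025,
        0.00027209, -0.00011881]), 'tau': array([ 2.53699091e-04, -5.63402796e+01,  1.22663498e+00, -1.93439466e+01,
        1.09919099e-02,  1.06327515e-02,  1.15682900e-05]), 'eef_pos': array([ 271.19268233, -590.02432639,  230.36279309]), 'tool_rot': array([-3.13966128e+00,  4.50921753e-05,  4.30845485e-01]), 'force': array([-0.35645781, -0.5940339 ,  0.50516963]), 'torque': array([0.01265732, 0.01734494, 0.01575647]), 'gripper_force': 0.0, 'width': 85.20078476154185}
scene [[564.6, 0.0, 320.6], [0.0, 564.6, 247.9], [0.0, 0.0, 1.0]] [[0.728, 0.6854, -0.0117], [0.4204, -0.4599, -0.7821], [-0.5415, 0.5645, -0.623]] [-371.98025569 -104.86721375 1378.67902611]
top [[571.5, 0.0, 318.3], [0.0, 571.5, 231.3], [0.0, 0.0, 1.0]] [[-0.0236, -0.9997, -0.005], [-0.9929, 0.0241, -0.1169], [0.117, 0.0022, -0.9931]] [  59.99405561  455.2091193  1197.52004453]
```

View pics/scene0.png

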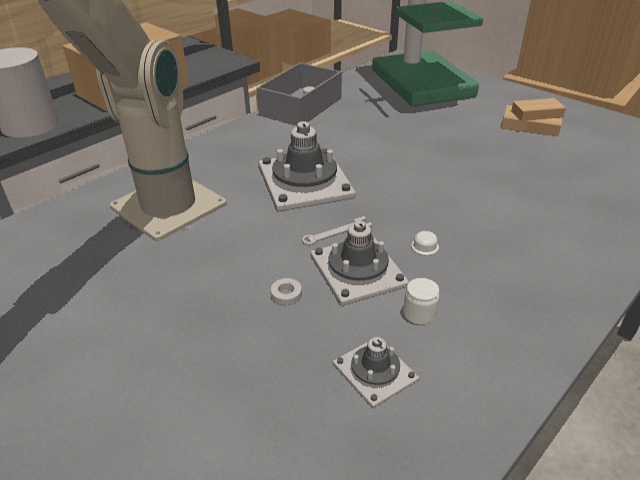

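View pics/top0.png

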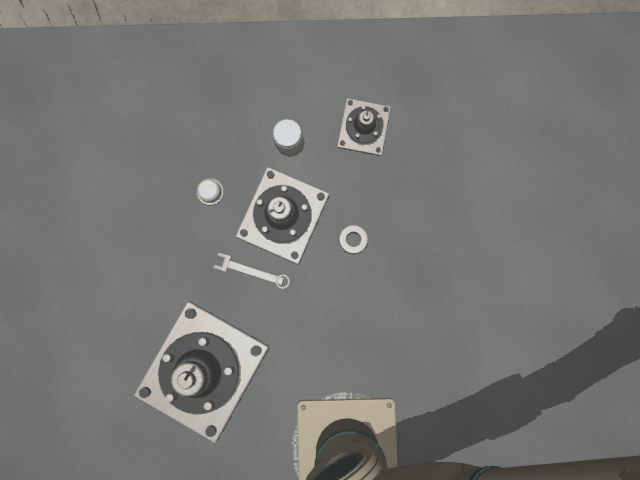

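Candidates are three hubs: large (scene 304,150; top 190,378), middle (scene 359,235; top 280,209) and small (scene 377,348; top 366,118). I choose the middle one and check it in a close crop.

```bash
cat > h.py <<'E'
import numpy as np,cv2
from cell import *
def ray(im,uv,z):
    R,t=im["R"],im["t"]; d=R.T@np.linalg.inv(im["mtx"])@[uv[0],uv[1],1]; c=-R.T@t
    return c+d*(z-c[2])/d[2]
def proj(im,X):
    p=im["mtx"]@(im["R"]@np.asarray(X,float)+im["t"]); return p[:2]/p[2]
E
python3 - <<'E'
from h import *
t=get_image("top"); s=get_image("scene")
a=cv2.resize(t["pixels"][184:234,255:305],(400,400),interpolation=cv2.INTER_CUBIC)
b=cv2.resize(s["pixels"][205:255,335:385],(400,400),interpolation=cv2.INTER_CUBIC)
cv2.imwrite("pics/c1.png",np.hstack([a,b])[:,:,::-1])
# plate corners (light, low saturation) -> hub centre and axes
g=cv2.cvtColor(t["pixels"],cv2.COLOR_RGB2GRAY); m=(g>150).astype(np.uint8)
cs,_=cv2.findContours(m,cv2.RETR_EXTERNAL,2)
for c in cs:
    if cv2.contourArea(c)>1500 and cv2.pointPolygonTest(c,(250,225),True)>-40:
        r=cv2.minAreaRect(c); P=np.array([ray(t,p,14) for p in cv2.boxPoints(r)]); print(r,P.round(1).tolist(),P.mean(0),np.linalg.norm(np.diff(P,axis=0),axis=1))
for uv in [(280,209)]: print(ray(t,uv,110))
E
```

```text
((281.9212951660156, 214.54661560058594), (68.0697021484375, 77.08893585205078), 23.8387393951416) [[452.1, 229.0, 14.0], [606.2, 159.6, 14.0], [541.6, 24.5, 14.0], [389.3, 95.5, 14.0]] [497.31503616 127.13962352  14.        ] [169.03661942 149.74421735 167.95837445]
[493.67533597 124.54245043 110.        ]
```

View pics/c1.png

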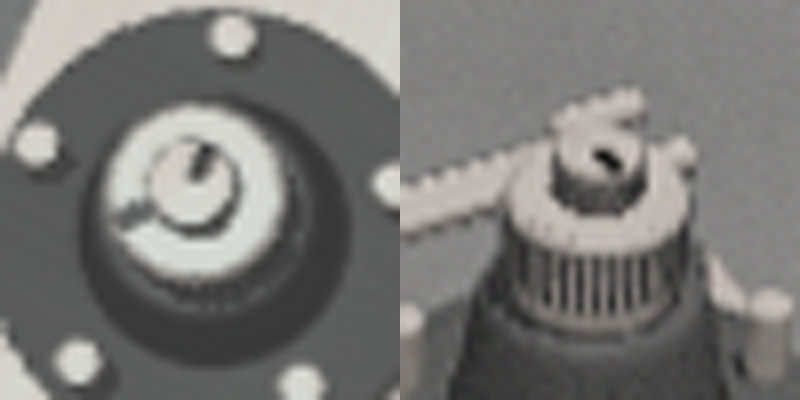

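```bash
python3 - <<'E'
from h import *
t=get_image("top"); s=get_image("scene")
# axle end centre in both views, z=122
print("axle", ray(t,(255+193/8,184+181/8),122), ray(s,(335+202/8,205+152/8),122))
C=np.array([497,127])
for z in (112.5,113.5): print("lug scene",ray(s,(335+283/8,205+152/8),z))
for a in np.arange(0,6.3,.4):
    X=[C[0]+16.5*np.cos(a),C[1]+16.5*np.sin(a),113]
    print(round(a,1),((proj(t,X)-[255,184])*8).round(),((proj(s,X)-[335,205])*8).round()+[400,0])
E
```

```text
axle [496.57634287 125.37664374 122.        ] [501.75953627 124.74348426 122.        ]
lug scene [508.37340607 148.39238368 112.5       ]
lug scene [509.21128502 147.30166788 113.5       ]
0.0 [188. 120.] [644. 197.]
0.4 [163. 126.] [656. 183.]
0.8 [141. 141.] [659. 167.]
1.2 [127. 163.] [651. 152.]
1.6 [123. 189.] [633. 140.]
2.0 [130. 214.] [610. 132.]
2.4 [145. 234.] [584. 131.]
2.8 [168. 247.] [558. 135.]
3.2 [194. 250.] [539. 145.]
3.6 [219. 243.] [527. 159.]
4.0 [240. 227.] [525. 175.]
4.4 [252. 204.] [535. 190.]
4.8 [255. 178.] [553. 202.]
5.2 [247. 153.] [577. 209.]
5.6 [230. 134.] [604. 210.]
6.0 [207. 122.] [629. 204.]
```

Plate measures 169 x 150 mm, so it is the middle hub, with its axis near (498,126) mm. In the crop, the keyway points up-right (yaw about -0.42) and the lug is at the left (top crop about 130,205; scene crop 683,152), so the nut starts near 2.2 rad. I go above it now.

send_rows(series=[{"dx":2.5,"dy":-2.8,"dz":0.2,"az":-0.07,"hand":0},{"dx":5.0,"dy":-5.5,"dz":0.4,"az":-0.14,"hand":0},{"dx":8,"dy":-8.8,"dz":0.6,"az":-0.28,"hand":0},{"dx":11,"dy":-12.1,"dz":0.8,"az":-0.42,"hand":0},{"dx":14,"dy":-15.4,"dz":1,"az":-0.56,"hand":0},{"dx":17,"dy":-18.7,"dz":1.2,"az":-0.7,"hand":0},{"dx":20,"dy":-22,"dz":1.4,"az":-0.84,"hand":0},{"dx":23,"dy":-25.3,"dz":1.6,"az":-0.98,"hand":0},{"dx":26,"dy":-28.6,"dz":1.8,"az":-1.12,"hand":0},{"dx":29,"dy":-31.9,"dz":2,"az":-1.26,"hand":0}])

```text
invalid input at $.series[0]: expected keys ax, ay, az, dx, dy, dz, hand
```

```bash
python3 -c "
from h import *
s=read_state();print(s['qpos'].round(3),s['eef_pos'],s['tool_rot'])"
```

```text
[ 1.074  0.629  0.039  1.518 -0.027  0.996 -0.02 ] [ 271.38513345 -590.42613383  230.99473956] [-3.14095198e+00 -1.32746268e-05  4.30707966e-01]
```

send_rows(series=[{"ax":0,"ay":0,"dx":2.5,"dy":-2.8,"dz":0.2,"az":-0.07,"hand":0},{"ax":0,"ay":0,"dx":5.0,"dy":-5.5,"dz":0.4,"az":-0.14,"hand":0},{"ax":0,"ay":0,"dx":8,"dy":-8.8,"dz":0.6,"az":-0.28,"hand":0},{"ax":0,"ay":0,"dx":11,"dy":-12.1,"dz":0.8,"az":-0.42,"hand":0},{"ax":0,"ay":0,"dx":14,"dy":-15.4,"dz":1,"az":-0.56,"hand":0},{"ax":0,"ay":0,"dx":17,"dy":-18.7,"dz":1.2,"az":-0.7,"hand":0},{"ax":0,"ay":0,"dx":20,"dy":-22,"dz":1.4,"az":-0.84,"hand":0},{"ax":0,"ay":0,"dx":23,"dy":-25.3,"dz":1.6,"az":-0.98,"hand":0},{"ax":0,"ay":0,"dx":26,"dy":-28.6,"dz":1.8,"az":-1.12,"hand":0},{"ax":0,"ay":0,"dx":29,"dy":-31.9,"dz":2,"az":-1.26,"hand":0}])

```text
clock: 1.3
eef_pos: [402.2, -178.1, 211.6]
tool_rot: [3.141, 0.001, 1.696]
force: [1.0, 0.2, 0.2]
width: 85.7
gripper_force: 0.0
```

```bash
python3 -c "
from h import *
s=read_state();print(s['qpos'].round(3),s['eef_pos'],s['tool_rot'])"
```

```text
[ 0.612  0.379 -0.346  2.092  0.196  0.699  0.263] [ 402.1828343  -178.14967862  211.57845522] [3.14076390e+00 6.31766054e-04 1.69606082e+00]
```

send_rows(series=[{"ax":0,"ay":0,"az":0,"dx":4,"dy":1.9,"dz":0.2,"hand":0},{"ax":0,"ay":0,"az":0,"dx":8,"dy":3.7,"dz":0.4,"hand":0},{"ax":0,"ay":0,"az":0,"dx":12,"dy":5.5,"dz":0.6,"hand":0},{"ax":0,"ay":0,"az":0,"dx":16,"dy":7.4,"dz":0.8,"hand":0},{"ax":0,"ay":0,"az":0,"dx":20,"dy":9.2,"dz":1.0,"hand":0},{"ax":0,"ay":0,"az":0,"dx":24,"dy":11,"dz":1.2,"hand":0},{"ax":0,"ay":0,"az":0,"dx":27,"dy":12.4,"dz":1.5,"hand":0},{"ax":0,"ay":0,"az":0,"dx":29,"dy":13.3,"dz":1.5,"hand":0},{"ax":0,"ay":0,"az":-0.1,"dx":29,"dy":13.3,"dz":1.5,"hand":0},{"ax":0,"ay":0,"az":-0.2,"dx":29,"dy":13.3,"dz":1.5,"hand":0}])

```text
clock: 2.3
eef_pos: [499.2, 125.4, 196.3]
tool_rot: [3.141, -0.0, 1.897]
force: [0.9, 0.0, -0.5]
width: 85.3
gripper_force: 0.0
```

```bash
python3 -c "
from h import *
s=read_state();print(s['qpos'].round(3),s['eef_pos'],s['tool_rot'])
t=get_image('top');c=get_image('scene')
a=cv2.resize(t['pixels'][154:264,205:315],(400,400));b=cv2.resize(c['pixels'][160:270,300:410],(400,400))
cv2.imwrite('pics/c2.png',np.hstack([a,b])[:,:,::-1])"
```

```text
[-0.025  0.507 -0.399  1.923  0.276  0.765 -0.254] [499.16704358 125.41601481 196.26525345] [ 3.14141136e+00 -5.90192565e-05  1.89698634e+00]
```

View pics/c2.png

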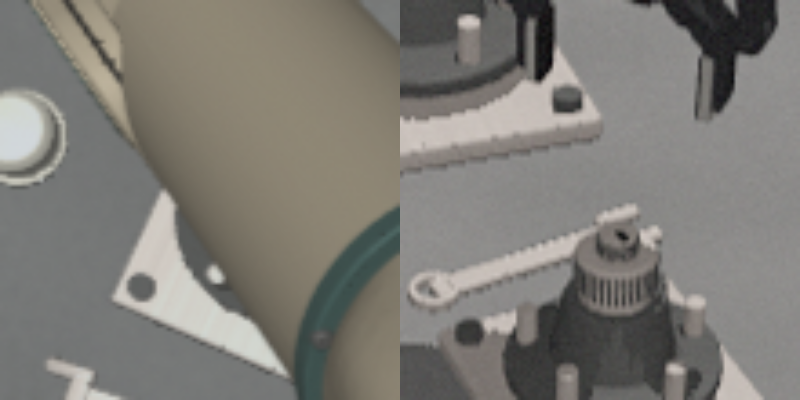

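Scene crop: fingers are above the nut, the wrench jaw is at about (655,235), so the earlier scene "lug" was really the jaw. The top-view mark puts the lug at about yaw 2.0, so the nut starts near 2.4 rad. I turn to make room for the full tightening and descend.

send_rows(series=[{"ax":0,"ay":0,"az":-0.14,"dx":0,"dy":0,"dz":0.4,"hand":0},{"ax":0,"ay":0,"az":-0.28,"dx":0,"dy":0,"dz":0.8,"hand":0},{"ax":0,"ay":0,"az":-0.42,"dx":0,"dy":0,"dz":1.2,"hand":0},{"ax":0,"ay":0,"az":-0.56,"dx":0,"dy":0,"dz":1.6,"hand":0},{"ax":0,"ay":0,"az":-0.7,"dx":0,"dy":0,"dz":2,"hand":0},{"ax":0,"ay":0,"az":-0.84,"dx":0,"dy":0,"dz":2.4,"hand":0},{"ax":0,"ay":0,"az":-0.98,"dx":0,"dy":0,"dz":2.8,"hand":0},{"ax":0,"ay":0,"az":-1.12,"dx":0,"dy":0,"dz":3.2,"hand":0},{"ax":0,"ay":0,"az":-1.26,"dx":0,"dy":0,"dz":3.6,"hand":0},{"ax":0,"ay":0,"az":-1.4,"dx":0,"dy":0,"dz":4,"hand":0}])

```text
clock: 3.4
eef_pos: [499.2, 123.7, 156.2]
tool_rot: [-3.141, 0.0, -2.99]
force: [0.0, 0.3, -0.2]
width: 85.3
gripper_force: 0.0
```

send_rows(series=[{"ax":0,"ay":0,"az":-0.1,"dx":0,"dy":0,"dz":1,"hand":0},{"ax":0,"ay":0,"az":-0.2,"dx":0,"dy":0,"dz":2,"hand":0},{"ax":0,"ay":0,"az":-0.2,"dx":0,"dy":0,"dz":3,"hand":0},{"ax":0,"ay":0,"az":-0.2,"dx":0,"dy":0,"dz":4,"hand":0},{"ax":0,"ay":0,"az":-0.2,"dx":0,"dy":0,"dz":5,"hand":0},{"ax":0,"ay":0,"az":-0.2,"dx":0,"dy":0,"dz":6,"hand":0},{"ax":0,"ay":0,"az":-0.2,"dx":0,"dy":0,"dz":6.8,"hand":0},{"ax":0,"ay":0,"az":-0.2,"dx":0,"dy":0,"dz":7.4,"hand":0},{"ax":0,"ay":0,"az":-0.2,"dx":0,"dy":0,"dz":7.6,"hand":0},{"ax":0,"ay":0,"az":-0.2,"dx":0,"dy":0,"dz":7.6,"hand":0}])

```text
clock: 4.4
eef_pos: [499.0, 124.3, 80.1]
tool_rot: [3.142, -0.0, -2.792]
force: [0.5, 0.6, -0.2]
width: 85.3
gripper_force: 0.0
```

```bash
python3 -c "
from h import *
s=read_state();print(s['qpos'].round(3),s['eef_pos'],s['tool_rot'],s['force'],s['torque'])
c=get_image('scene')
b=cv2.resize(c['pixels'][170:280,300:410],(550,550),interpolation=cv2.INTER_CUBIC)
cv2.imwrite('pics/c3.png',b[:,:,::-1])"
```

```text
[ 0.145  0.765 -0.687  2.009  0.8    0.659  0.848] [499.01052939 124.27610737  80.12545415] [ 3.14155314e+00 -2.57077956e-04 -2.79233036e+00] [ 0.4923434   0.57879171 -0.17986541] [ 0.02072513 -0.00082559 -0.01130096]
```

View pics/c3.png

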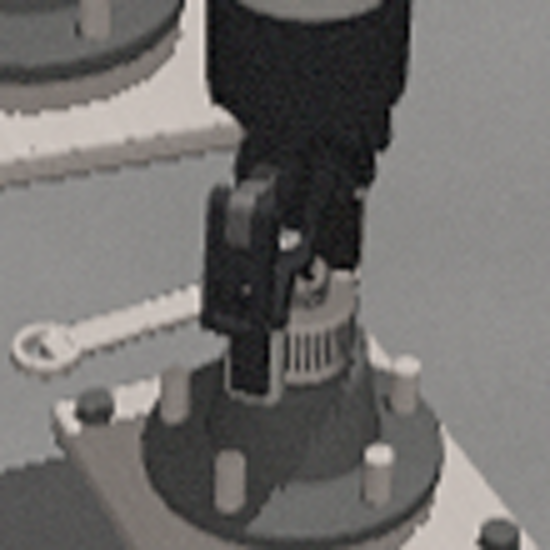

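The fingers straddle the nut cleanly. Closing.

send_rows(series=[{"ax":0,"ay":0,"az":0,"dx":0,"dy":0.1,"dz":0,"hand":0.3},{"ax":0,"ay":0,"az":0,"dx":0,"dy":0.1,"dz":0,"hand":0.6},{"ax":0,"ay":0,"az":0,"dx":0,"dy":0.1,"dz":0,"hand":1},{"ax":0,"ay":0,"az":0,"dx":0,"dy":0.1,"dz":0,"hand":1},{"ax":0,"ay":0,"az":0,"dx":0,"dy":0.1,"dz":0,"hand":1},{"ax":0,"ay":0,"az":0,"dx":0,"dy":0.1,"dz":0,"hand":1},{"ax":0,"ay":0,"az":0,"dx":0,"dy":0.1,"dz":0,"hand":1},{"ax":0,"ay":0,"az":0,"dx":0,"dy":0.1,"dz":0,"hand":1},{"ax":0,"ay":0,"az":0,"dx":0,"dy":0.1,"dz":0,"hand":1}])

```text
clock: 5.35
eef_pos: [498.6, 126.6, 81.2]
tool_rot: [3.14, 0.001, -2.792]
force: [-2.7, 1.6, 6.7]
width: 44.3
gripper_force: 60.4
```

```bash
python3 -c "
from h import *
s=read_state();print(s['qpos'].round(3),s['eef_pos'],s['tool_rot'],s['force'],s['torque'],s['width'])"
```

```text
[ 0.143  0.764 -0.689  2.009  0.799  0.658  0.846] [498.55493662 126.64064431  81.21183789] [ 3.13995544e+00  1.36593773e-03 -2.79152562e+00] [-2.70063386  1.60864061  6.65613102] [0.50910399 0.56635135 0.05069961] 44.30402302207487
```

send_rows(series=[{"ax":0,"ay":0,"az":0.1,"dx":0,"dy":0,"dz":0,"hand":1},{"ax":0,"ay":0,"az":0.2,"dx":0,"dy":0,"dz":0,"hand":1},{"ax":0,"ay":0,"az":0.3,"dx":0,"dy":0,"dz":0,"hand":1},{"ax":0,"ay":0,"az":0.4,"dx":0,"dy":0,"dz":0.01,"hand":1},{"ax":0,"ay":0,"az":0.5,"dx":0,"dy":0,"dz":0.01,"hand":1},{"ax":0,"ay":0,"az":0.6,"dx":0,"dy":0,"dz":0.02,"hand":1},{"ax":0,"ay":0,"az":0.7,"dx":0,"dy":0,"dz":0.02,"hand":1},{"ax":0,"ay":0,"az":0.8,"dx":0,"dy":0,"dz":0.03,"hand":1},{"ax":0,"ay":0,"az":0.9,"dx":0,"dy":0,"dz":0.03,"hand":1},{"ax":0,"ay":0,"az":1.0,"dx":0,"dy":0,"dz":0.04,"hand":1}])

```text
clock: 6.35
eef_pos: [498.5, 126.0, 80.7]
tool_rot: [3.141, -0.0, 2.488]
force: [-3.6, 0.8, 6.8]
width: 44.3
gripper_force: 60.5
```

```bash
python3 -c "
from h import *
s=read_state();print(s['qpos'].round(3),s['eef_pos'],s['tool_rot'],s['force'],s['torque'],s['width'])
c=get_image('scene')
b=cv2.resize(c['pixels'][190:260,325:395],(560,560),interpolation=cv2.INTER_CUBIC)
cv2.imwrite('pics/c4.png',b[:,:,::-1])"
```

```text
[-0.021  0.701 -0.423  2.014  0.544  0.536  0.086] [498.51218626 125.95502339  80.73332613] [ 3.14066875e+00 -4.64476310e-05  2.48790225e+00] [-3.59767654  0.79613857  6.77253758] [0.26960779 0.52942836 0.11661467] 44.275974484242894
```

View pics/c4.png

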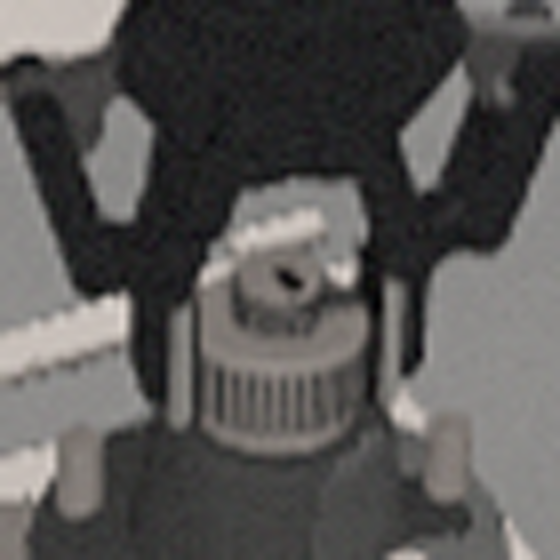

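Gripped on the knurl with both pads; thread torque is 0.12 N m, so the nut is turning. Continuing.

send_rows(series=[{"ax":0,"ay":0,"az":0.1,"dx":0,"dy":0,"dz":0,"hand":1},{"ax":0,"ay":0,"az":0.2,"dx":0,"dy":0,"dz":0.01,"hand":1},{"ax":0,"ay":0,"az":0.3,"dx":0,"dy":0,"dz":0.01,"hand":1},{"ax":0,"ay":0,"az":0.4,"dx":0,"dy":0,"dz":0.02,"hand":1},{"ax":0,"ay":0,"az":0.5,"dx":0,"dy":0,"dz":0.02,"hand":1},{"ax":0,"ay":0,"az":0.6,"dx":0,"dy":0,"dz":0.03,"hand":1},{"ax":0,"ay":0,"az":0.7,"dx":0,"dy":0,"dz":0.03,"hand":1},{"ax":0,"ay":0,"az":0.8,"dx":0,"dy":0,"dz":0.04,"hand":1},{"ax":0,"ay":0,"az":0.9,"dx":0,"dy":0,"dz":0.04,"hand":1},{"ax":0,"ay":0,"az":0.9,"dx":0,"dy":0,"dz":0.04,"hand":1}])

```text
clock: 7.4
eef_pos: [498.0, 125.7, 80.3]
tool_rot: [-3.141, -0.0, 1.589]
force: [-3.9, 0.3, 8.4]
width: 44.6
gripper_force: 60.8
```

```bash
python3 -c "
from h import *
s=read_state();print(s['qpos'].round(3),s['eef_pos'],s['tool_rot'],s['force'],s['torque'],s['width'])
c=get_image('scene')
b=cv2.resize(c['pixels'][190:260,325:395],(560,560),interpolation=cv2.INTER_CUBIC)
cv2.imwrite('pics/c5.png',b[:,:,::-1])"
```

```text
[-0.18   0.674 -0.182  2.019  0.252  0.469 -0.53 ] [498.00361279 125.65822393  80.29192501] [-3.14102977e+00 -2.63344852e-05  1.58903990e+00] [-3.85093431  0.30080433  8.38695709] [ 0.04985261  0.53470122 -0.09736431] 44.59606631332971
```

View pics/c5.png

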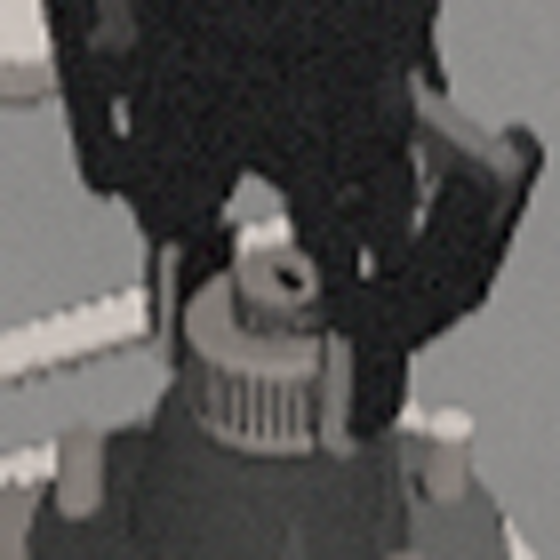

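send_rows(series=[{"ax":0,"ay":0,"az":0.06,"dx":0,"dy":0,"dz":0,"hand":1},{"ax":0,"ay":0,"az":0.12,"dx":0,"dy":0,"dz":0,"hand":1},{"ax":0,"ay":0,"az":0.18,"dx":0,"dy":0,"dz":0.01,"hand":1}])

```text
clock: 7.75
eef_pos: [497.9, 125.6, 80.2]
tool_rot: [-3.141, -0.0, 1.41]
force: [-2.7, 0.6, 8.8]
width: 44.3
gripper_force: 60.8
```

```bash
python3 -c "
from h import *
s=read_state();print(s['qpos'].round(3),s['tool_rot'],s['force'],s['torque'],s['width'])"
```

```text
[-0.21   0.672 -0.136  2.02   0.189  0.462 -0.648] [-3.14065915e+00 -1.36526503e-04  1.40960229e+00] [-2.71013517  0.61414904  8.80567326] [0.03728772 0.54703357 0.14831238] 44.32292021381506
```

send_rows(series=[{"ax":0,"ay":0,"az":0.05,"dx":0,"dy":0,"dz":0,"hand":1},{"ax":0,"ay":0,"az":0.1,"dx":0,"dy":0,"dz":0,"hand":1}])

```text
clock: 7.95
eef_pos: [497.8, 125.6, 80.2]
tool_rot: [-3.141, 0.0, 1.31]
force: [-3.4, 0.7, 7.8]
width: 44.2
gripper_force: 60.8
```

```bash
python3 -c "
from h import *
s=read_state();print(s['qpos'].round(3),s['tool_rot'],s['force'],s['torque'],s['width'])"
```

```text
[-0.228  0.671 -0.11   2.021  0.153  0.458 -0.713] [-3.14052024e+00  4.89571753e-05  1.31000675e+00] [-3.42908707  0.65010282  7.8388656 ] [0.02309409 0.58526672 0.1620675 ] 44.17849881407512
```

send_rows(series=[{"ax":0,"ay":0,"az":0.05,"dx":0,"dy":0,"dz":0,"hand":1},{"ax":0,"ay":0,"az":0.1,"dx":0,"dy":0,"dz":0,"hand":1}])

```text
clock: 8.15
eef_pos: [497.7, 125.7, 80.1]
tool_rot: [-3.14, 0.0, 1.21]
force: [-4.0, 1.0, 7.5]
width: 44.1
gripper_force: 60.8
```

```bash
python3 -c "
from h import *
s=read_state();print(s['qpos'].round(3),s['tool_rot'],s['force'],s['torque'],s['width'])"
```

```text
[-0.245  0.671 -0.084  2.021  0.117  0.455 -0.777] [-3.14034505e+00  1.40747310e-04  1.21016921e+00] [-4.02080642  1.02110217  7.54909435] [-0.00822694  0.51385237  0.09158355] 44.115181188780774
```

send_rows(series=[{"ax":0,"ay":0,"az":0.05,"dx":0,"dy":0,"dz":0.01,"hand":1},{"ax":0,"ay":0,"az":0.1,"dx":0,"dy":0,"dz":0.01,"hand":1}])

```text
clock: 8.35
eef_pos: [497.7, 125.7, 80.1]
tool_rot: [-3.14, 0.0, 1.11]
force: [-3.4, 0.6, 8.8]
width: 44.4
gripper_force: 60.8
```

```bash
python3 -c "
from h import *
s=read_state();print(s['qpos'].round(3),s['tool_rot'],s['force'],s['torque'],s['width'])"
```

```text
[-0.262  0.67  -0.058  2.022  0.081  0.453 -0.842] [-3.14028201e+00  2.68085185e-04  1.11025776e+00] [-3.38726004  0.61993726  8.80660859] [-0.0112688   0.55473751  0.47459886] 44.3969959772142
```

send_rows(series=[{"ax":0,"ay":0,"az":0.05,"dx":0,"dy":0,"dz":0,"hand":1},{"ax":0,"ay":0,"az":0.1,"dx":0,"dy":0,"dz":0,"hand":1}])

```text
clock: 8.55
eef_pos: [496.5, 124.2, 79.9]
tool_rot: [-3.14, 0.004, 1.015]
force: [-5.2, -5.2, 10.5]
width: 44.5
gripper_force: 59.9
```

```bash
python3 -c "
from h import *
s=read_state();print(s['qpos'].round(3),s['tool_rot'],s['force'],s['torque'],s['width'])"
```

```text
[-0.28   0.67  -0.032  2.024  0.048  0.453 -0.904] [-3.13967976  0.00410303  1.01476308] [-5.1919135  -5.2233797  10.48701321] [-1.05525273  0.86968572  1.28476091] 44.52860603713586
```

send_rows(series=[{"ax":0,"ay":0,"az":0.05,"dx":0,"dy":0,"dz":0,"hand":1},{"ax":0,"ay":0,"az":0.1,"dx":0,"dy":0,"dz":0,"hand":1}])

```text
clock: 8.75
eef_pos: [496.4, 124.3, 79.8]
tool_rot: [-3.14, 0.004, 0.916]
force: [-5.1, -2.9, 6.4]
width: 44.3
gripper_force: 60.5
```

```bash
python3 -c "
from h import *
s=read_state();print(s['qpos'].round(3),s['tool_rot'],s['force'],s['torque'],s['width'])"
```

```text
[-0.297  0.67  -0.006  2.024  0.011  0.452 -0.967] [-3.13981336  0.00420014  0.91555997] [-5.08338167 -2.88360789  6.38144549] [-0.81706379  1.10295781  1.64275652] 44.26720823686907
```

Hard stop found near yaw 1.13 (torque rose to 1.64 N m). Now backing off, noting where the torque reverses.

send_rows(series=[{"ax":0,"ay":0,"az":-0.05,"dx":0,"dy":0,"dz":0,"hand":1},{"ax":0,"ay":0,"az":-0.1,"dx":0,"dy":0,"dz":0,"hand":1}])

```text
clock: 8.95
eef_pos: [496.6, 124.2, 79.8]
tool_rot: [-3.139, 0.003, 1.012]
force: [-3.6, -1.0, 8.3]
width: 44.3
gripper_force: 60.8
```

```bash
python3 -c "
from h import *
s=read_state();print(s['qpos'].round(3),s['tool_rot'],s['force'],s['torque'],s['width'])"
```

```text
[-0.279  0.67  -0.032  2.024  0.046  0.453 -0.904] [-3.13918719  0.00344111  1.01236714] [-3.62803484 -1.03352284  8.2789752 ] [-0.48878404  0.9915587  -0.12307549] 44.345314892819985
```

send_rows(series=[{"ax":0,"ay":0,"az":-0.05,"dx":0,"dy":0,"dz":0,"hand":1}])

```text
clock: 9.05
eef_pos: [496.7, 124.1, 79.8]
tool_rot: [-3.139, 0.003, 1.062]
force: [-5.2, -1.9, 9.6]
width: 44.3
gripper_force: 60.8
```

```bash
python3 -c "
from h import *
s=read_state();print(s['qpos'].round(3),s['tool_rot'],s['force'],s['torque'],s['width'])"
```

```text
[-0.27   0.67  -0.045  2.023  0.065  0.454 -0.872] [-3.13910105  0.00320502  1.06222151] [-5.2244127  -1.86719896  9.59715155] [-0.54793096  0.95260727 -0.13139705] 44.294671702340786
```

send_rows(series=[{"ax":0,"ay":0,"az":-0.05,"dx":0,"dy":0,"dz":0,"hand":1}])

```text
clock: 9.15
eef_pos: [496.8, 124.1, 79.9]
tool_rot: [-3.139, 0.003, 1.112]
force: [-4.0, -2.1, 8.7]
width: 44.1
gripper_force: 60.8
```

```bash
python3 -c "
from h import *
s=read_state();print(s['qpos'].round(3),s['tool_rot'],s['force'],s['torque'],s['width'])"
```

```text
[-0.261  0.67  -0.058  2.023  0.083  0.454 -0.84 ] [-3.13911759e+00  3.03696111e-03  1.11208061e+00] [-3.98807948 -2.11956832  8.70229539] [-0.51576649  0.97048314 -0.10379955] 44.13944124380182
```

send_rows(series=[{"ax":0,"ay":0,"az":-0.05,"dx":0,"dy":0,"dz":0,"hand":1}])

```text
clock: 9.25
eef_pos: [496.9, 124.0, 79.9]
tool_rot: [-3.139, 0.003, 1.162]
force: [-3.9, -1.6, 9.5]
width: 44.3
gripper_force: 60.8
```

```bash
python3 -c "
from h import *
s=read_state();print(s['qpos'].round(3),s['tool_rot'],s['force'],s['torque'],s['width'])"
```

```text
[-0.252  0.67  -0.071  2.023  0.101  0.456 -0.808] [-3.13916158e+00  2.87385554e-03  1.16198413e+00] [-3.86416266 -1.60616792  9.51142656] [-0.53035377  0.8630436  -0.12786262] 44.313085577654476
```

To fix the zero precisely (the nut slipped a little in the pads), I touch the stop once more in fine steps.

send_rows(series=[{"ax":0,"ay":0,"az":0.05,"dx":0,"dy":0,"dz":0,"hand":1},{"ax":0,"ay":0,"az":0.1,"dx":0,"dy":0,"dz":0,"hand":1},{"ax":0,"ay":0,"az":0.14,"dx":0,"dy":0,"dz":0,"hand":1}])

```text
clock: 9.55
eef_pos: [496.6, 124.2, 79.8]
tool_rot: [-3.139, 0.003, 1.019]
force: [-4.6, -2.8, 8.9]
width: 44.3
gripper_force: 60.8
```

```bash
python3 -c "
from h import *
s=read_state();print(s['tool_rot'],s['torque'])"
```

```text
[-3.1390267   0.0033406   1.01919855] [-0.45309598  1.01305627  0.1320517 ]
```

send_rows(series=[{"ax":0,"ay":0,"az":0.02,"dx":0,"dy":0,"dz":0,"hand":1}])

```text
clock: 9.65
eef_pos: [496.6, 124.2, 79.8]
tool_rot: [-3.139, 0.003, 1.0]
force: [-5.3, -3.0, 7.6]
width: 44.0
gripper_force: 60.8
```

```bash
python3 -c "
from h import *
s=read_state();print(s['tool_rot'],s['torque'])"
```

```text
[-3.13910249  0.0034528   0.99993366] [-0.51021933  1.00318744  0.1144506 ]
```

send_rows(series=[{"ax":0,"ay":0,"az":0.02,"dx":0,"dy":0,"dz":0,"hand":1}])

```text
clock: 9.75
eef_pos: [496.5, 124.2, 79.8]
tool_rot: [-3.139, 0.004, 0.98]
force: [-5.1, -2.3, 9.7]
width: 44.2
gripper_force: 60.8
```

```bash
python3 -c "
from h import *
s=read_state();print(s['tool_rot'],s['torque'])"
```

```text
[-3.13904575  0.00355792  0.98043755] [-0.48810767  1.01638202  0.17827441]
```

send_rows(series=[{"ax":0,"ay":0,"az":0.02,"dx":0,"dy":0,"dz":0,"hand":1}])

```text
clock: 9.85
eef_pos: [496.4, 124.2, 79.8]
tool_rot: [-3.139, 0.004, 0.96]
force: [-4.9, -2.6, 8.6]
width: 44.0
gripper_force: 60.8
```

```bash
python3 -c "
from h import *
s=read_state();print(s['tool_rot'],s['torque'])"
```

```text
[-3.13900755  0.00364223  0.9604439 ] [-0.46134031  1.01193329  0.06895593]
```

send_rows(series=[{"ax":0,"ay":0,"az":0.02,"dx":0,"dy":0,"dz":0,"hand":1}])

```text
clock: 9.95
eef_pos: [496.4, 124.3, 79.8]
tool_rot: [-3.139, 0.004, 0.94]
force: [-5.4, -2.0, 9.7]
width: 44.1
gripper_force: 60.8
```

```bash
python3 -c "
from h import *
s=read_state();print(s['tool_rot'],s['torque'])"
```

```text
[-3.13900171  0.0036518   0.94041806] [-0.46215884  1.02915795  0.17118715]
```

send_rows(series=[{"ax":0,"ay":0,"az":0.02,"dx":0,"dy":0,"dz":0,"hand":1}])

```text
clock: 10.05
eef_pos: [496.4, 124.3, 79.8]
tool_rot: [-3.139, 0.004, 0.922]
force: [-5.0, -1.7, 9.8]
width: 44.0
gripper_force: 60.8
```

```bash
python3 -c "
from h import *
s=read_state();print(s['tool_rot'],s['torque'])"
```

```text
[-3.13917895  0.00388767  0.92241393] [-0.49927216  1.07372357  1.04227456]
```

send_rows(series=[{"ax":0,"ay":0,"az":0.02,"dx":0,"dy":0,"dz":0,"hand":1}])

```text
clock: 10.15
eef_pos: [496.5, 124.6, 79.8]
tool_rot: [-3.14, 0.004, 0.907]
force: [-2.7, 1.8, 6.4]
width: 44.4
gripper_force: 60.3
```

```bash
python3 -c "
from h import *
s=read_state();print(s['tool_rot'],s['torque'])"
```

```text
[-3.13981028  0.00376732  0.90671946] [0.36686605 0.57738343 1.18350087]
```

Stop re-found sharply at yaw 0.93. I back off pi/2 to yaw 2.50.

send_rows(series=[{"ax":0,"ay":0,"az":-0.08,"dx":0,"dy":0,"dz":0,"hand":1},{"ax":0,"ay":0,"az":-0.16,"dx":0,"dy":0,"dz":0,"hand":1},{"ax":0,"ay":0,"az":-0.24,"dx":0,"dy":0,"dz":-0.01,"hand":1},{"ax":0,"ay":0,"az":-0.32,"dx":0,"dy":0,"dz":-0.01,"hand":1},{"ax":0,"ay":0,"az":-0.4,"dx":0,"dy":0,"dz":-0.02,"hand":1},{"ax":0,"ay":0,"az":-0.48,"dx":0,"dy":0,"dz":-0.02,"hand":1},{"ax":0,"ay":0,"az":-0.56,"dx":0,"dy":0,"dz":-0.03,"hand":1},{"ax":0,"ay":0,"az":-0.64,"dx":0,"dy":0,"dz":-0.03,"hand":1},{"ax":0,"ay":0,"az":-0.72,"dx":0,"dy":0,"dz":-0.04,"hand":1},{"ax":0,"ay":0,"az":-0.8,"dx":0,"dy":0,"dz":-0.04,"hand":1}])

```text
clock: 11.15
eef_pos: [498.2, 124.2, 80.2]
tool_rot: [-3.14, 0.001, 1.703]
force: [-1.2, -3.1, 4.9]
width: 44.0
gripper_force: 60.5
```

send_rows(series=[{"ax":0,"ay":0,"az":-0.08,"dx":0,"dy":0,"dz":0,"hand":1},{"ax":0,"ay":0,"az":-0.16,"dx":0,"dy":0,"dz":0,"hand":1},{"ax":0,"ay":0,"az":-0.24,"dx":0,"dy":0,"dz":-0.01,"hand":1},{"ax":0,"ay":0,"az":-0.32,"dx":0,"dy":0,"dz":-0.01,"hand":1},{"ax":0,"ay":0,"az":-0.4,"dx":0,"dy":0,"dz":-0.02,"hand":1},{"ax":0,"ay":0,"az":-0.48,"dx":0,"dy":0,"dz":-0.02,"hand":1},{"ax":0,"ay":0,"az":-0.56,"dx":0,"dy":0,"dz":-0.03,"hand":1},{"ax":0,"ay":0,"az":-0.64,"dx":0,"dy":0,"dz":-0.03,"hand":1},{"ax":0,"ay":0,"az":-0.72,"dx":0,"dy":0,"dz":-0.03,"hand":1},{"ax":0,"ay":0,"az":-0.75,"dx":0,"dy":0,"dz":-0.03,"hand":1}])

```text
clock: 12.15
eef_pos: [499.5, 125.0, 80.5]
tool_rot: [3.14, 0.001, 2.452]
force: [0.9, -0.3, 3.4]
width: 44.5
gripper_force: 61.0
```

```bash
python3 -c "
from h import *
s=read_state();print(s['tool_rot'],s['torque'],s['qd'].round(3))"
```

```text
[3.14049154e+00 9.69766773e-04 2.45165775e+00] [-0.23060471 -0.20519057 -0.10929354] [ 0.046  0.013 -0.071  0.001  0.081  0.024  0.183]
```

send_rows(series=[{"ax":0,"ay":0,"az":-0.04,"dx":0,"dy":0,"dz":0,"hand":1},{"ax":0,"ay":0,"az":-0.04,"dx":0,"dy":0,"dz":0,"hand":1},{"ax":0,"ay":0,"az":-0.04,"dx":0,"dy":0,"dz":0,"hand":1},{"ax":0,"ay":0,"az":-0.04,"dx":0,"dy":0,"dz":0,"hand":1}])

```text
clock: 12.55
eef_pos: [499.6, 125.0, 80.5]
tool_rot: [3.141, 0.002, 2.491]
force: [1.2, -0.6, 4.7]
width: 44.3
gripper_force: 61.2
```

```bash
python3 -c "
from h import *
s=read_state();print(s['tool_rot'],s['torque'],s['qd'].round(3))
c=get_image('scene')
for a in (.75,1.15,1.55):
  print(a,(proj(c,[498+16.5*np.cos(a),126+16.5*np.sin(a),112.2])-[340,205])*14)
print((proj(c,[498,126,122])-[340,205])*14)
b=cv2.resize(c['pixels'][205:245,340:390],(700,560),interpolation=cv2.INTER_CUBIC)
cv2.imwrite('pics/c6.png',b[:,:,::-1])"
```

```text
[3.14063678e+00 1.52332824e-03 2.49127624e+00] [-0.46099903 -0.27260019  0.14323821] [ 0.001  0.003  0.    -0.001  0.     0.001  0.   ]
0.75 [384.10137491 307.13483928]
1.15 [372.14396664 280.13948533]
1.55 [343.74829787 257.71154776]
[268.69069793 251.38133306]
```

View pics/c6.png

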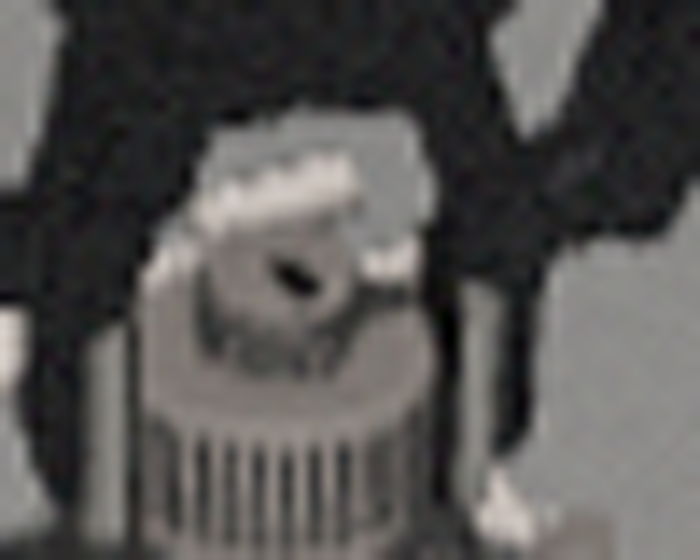

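The lug's dark block is at (385,290), where a quarter turn off the stop predicts it (385,294). Yaw is 2.491, the grip is 61 N and the arm is motionless.

```bash
python3 -c "
from cell import *
print(finish_job())"
```

```text
the job is handed in; nothing more can be done
None
```

The middle hub's nut was run down to its hard stop and backed off a quarter turn (1.57 rad, to about 0.02 rad by the wrist angle). I handed the job in at about 12.6 s with the nut still gripped at 61 N and the arm motionless. During the job I touched the stop twice: the nut slipped a little in the fingers the first time, so I eased back and touched it again to get an exact zero.

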